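# Turn the trolley wheel for the air pump

## Task

The trolley wheel in the leaning fork stand is to be pumped up: turn it by pushing its spokes, one after another, with the fingertips, until the valve stem is at the very bottom of the wheel and points straight up at the hub, then take the hand away and leave the wheel at rest. Push only the bare metal: keep the hand off the freshly glued black tyre and off the valve stem, and do not move the loose things that lie around.

Things in the scene. Friction and masses are not known exactly. Their poses are not given: they have to be found in the camera images.
- hub (a point): centre of the trolley wheel, on its axle, 140 mm above the desk. The wheel leans back 45 degrees. The frame is fixed to the stand and does not turn with the wheel: x points up the slope of the wheel face (to the wheel's top), y left along the face, z straight out of the face, 45 degrees upward towards the robot's side. The wheel's mid plane is z = 0; hub radius 19 mm (z -18 to 18), end bosses 13 mm radius to z 30
- fork: dark steel fork that carries the axle; origin and axes as the hub point. A flat bar 18 mm wide crosses level in front of the hub, along y, at z 35 to 41 mm (axle nut to 47 mm), a like bar behind the wheel at z -35 to -41 mm; side straps join them at y = +/-150 mm. Spokes are reached from the front, above or below the bar, not across it
- stand: grey stand bolted to the desk, origin on the desk 140 mm straight under the hub. Base 320 mm wide, 12 mm thick, from 180 mm in front of the origin to 85 mm behind; two pairs of thin steel legs at y = +/-147 mm rise to the fork
- wheel (a joint): turn of the wheel, rad, growing anticlockwise seen from the front (about the hub's z). At 0 or any whole turn the valve stem is at the bottom and points straight up at the hub; at pi it is at the top. Starts within about 1 rad of pi. Balanced; turns freely either way, over a whole turn, with about 0.18 N m of bearing drag and stays where it is left
- spoke_mid (a point): a point in the middle of the spoke opposite the valve stem, 50 mm from the axle, in the mid plane. Five equal bare-metal spokes, 72 degrees apart, each 10 mm wide and 12 mm thick (z -6 to 6 mm), run from the hub to the bare rim (inside radius 79 mm). In the hub frame this spoke lies at the joint's angle, counted from +x towards +y; the valve lies at that angle + 180 degrees, half-way between two spokes
- valve_tip (a point): free end of the valve stem, 58 mm from the wheel's axis, in the mid plane of the wheel. The stem is a short thin black and brass tube, 9 mm thick, that juts 21 mm inward from the rim towards the hub
- tyre: black rubber tyre with the valve stem, turning with the wheel; origin at the hub, z along the axle out of the face. Tyre 244 mm over the tread, 36 mm thick (z -18 to 18 mm), inner edge at 86 mm radius, just outside the bare rim
- parts_box: clear parts box with compartments, 80 x 110 x 27 mm, loose on the desk
- wick_reel: small flat braid reel, 38 mm across, 10 mm high, loose on the front of the stand's base
- nozzle_a: small dark nozzle, 12 x 46 x 12 mm, loose on the front of the stand's base
- nozzle_b: second small dark nozzle, 12 x 46 x 12 mm, beside the first
- glass_jar: small lidded jar, 47 mm across, 54 mm high, loose on the desk
- flux_jar: open jar with a spatula in it, 70 mm across, 100 mm high, loose on the desk
- tape: roll of tape lying flat, 100 mm across, 25 mm high, loose on the desk
- cutter: flush cutter lying flat, 36 x 103 x 11 mm, loose on the desk

How it is judged:
By the outcome, as a careful person would: the job done as asked, in the order asked, and still so for the second after the job is handed in, with the robot touching nothing.
It also fails if it takes over 45 s, if anything falls off the work surface, if the arm or the gripper's body presses on something with over 40 N, if the wrist force passes 120 N, or if a joint passes its speed limit or range.

## Robot

A 7-joint arm with a two-finger parallel gripper is mounted at the origin on a cart in front of the work surface, level with it; the furniture and walls round the work are solid. World frame = base frame: x ahead of the robot, y to its left, z up, the work surface at z = 0. Lengths are in m, angles in rad, forces in N, time in s.
With the tool pointing down it reaches from about 0.4 to 0.85 m from the base axis. Payload 4.4 kg.
Tool frame: the origin (TCP) lies midway between the tips of the shut fingers; the grasp point (between the pads) lies 19 mm behind it; z points along the fingers, y is the line along which they close (so a half turn about z gives the same grasp; the last joint's range is limited). The gripper opens to 94 mm and grips with 3 to 60 N. Pads are 16 mm wide; open, the fingers measure 119 mm over their backs; the gripper's body (75 mm by 177 mm) begins 78 mm behind the grasp point.
Start: joints at [1.106, 0.628, 0.038, 1.517, -0.027, 0.996, -0.02], TCP at [0.252, -0.599, 0.205] pointing down, gripper open.
Joint ranges: [-3.06, 3.06], [-0.37, 2.12], [-1.25, 1.32], [0.18, 2.47], [-1.1, 4.24], [0.23, 1.98], [-2.94, 2.94]. Speed limits (rad/s): [2.57, 2.57, 3.14, 3.14, 3.14, 3.14, 3.14].

## Interface

Orientations are given as a unit quaternion [x, y, z, w].
In Python, from cell import * gives the robot as it stands.
- The arm moves only by the tool servo_tool, never from a script. Its argument "targets" is a list of rows, each an object with "offset": the shift along the tool's x, y, z in cm, a list of three; "yaw": the turn about the tool's z in degrees; "claw": the opening, from 0 (shut) to 1 (fully open). A call has 1 to 20 rows; each row shifts and turns the commanded pose from where the row before left it, along the tool's axes as they then stand; what a row does not reach is not made up. A row lasts 1/12 s, in which the tool goes at most 41.7 mm and 7.16 degrees, less where a joint would pass 70% of its speed; a pose out of reach is approached as far as the arm can. A call with a gripper value outside its range is refused whole. The fingers move at their own pace and stop on an object; "force" is the grip in N (left out, the last holds). Time passes only in rows, so rows that do not move let the fingers close. It gives the time, the measured TCP pose, the force, the opening and the grip force at its end, in the units of the state.
- get_state(): the state, without advancing time (a new reading comes with each control period).
- get_image(name): name is "scene" or "side" or "wrist"; returns the picture (384x512x3 uint8, red, green, blue); there is no depth.
- camera_params(name): a dict with "fovy" (degrees; the focal length in pixels is half the picture's height over the tangent of half this angle, whatever the lens; pixels are square), "cx", "cy" (the principal point, pixels), "rvec" (rotation vector, rad) and "tvec" (3), from world to camera coordinates, as OpenCV has them. Camera axes: x right, y down, z forward; pixel columns grow to the right and rows downward; lengths in m; the calibration is good to about 2 mm. A picture is of the moment at which its call begins: read the wrist's pose just before it. camera_params takes no time and is no camera call; for the wrist camera it gives the pose at the moment of the call.
- finish_job(): hands the job in; it is judged then, once.
The state is a dict: "time": time; "joint_positions": joint angles; "qvel": joint speeds; "effort": joint torques, N m; "ee_pos": TCP position; "ee_rot": TCP orientation; "force": force on the tool from outside, world axes, zero at the start; "torque": the same for the moment, N m; "grip_width": finger opening in m; "grasp_force": force on a finger pad.
Only numpy, scipy, OpenCV 4.12 (cv2) and the standard library are available. Lean on these libraries where they do the work, as an engineer would, in place of code of your own. Each camera call takes 0.05 s, during which the arm holds its last target. There are 200 camera calls.

## Working session

There is one attempt and no reset: what is moved stays moved. The work goes in short steps, Python scripts to look and compute and a tool call to move; the robot and the scene stay as the last step left them, time stands still between calls to the robot, and variables do not carry over. Pictures are saved under pics/ and viewed, at most 12 in all, crops included, and the job is handed in when it is done.

Besides the shell and the picture viewer there is one more tool, called after ">>>" as name(argument=value, ...) on one line, values as JSON. servo_tool: Moves the arm, as the interface text tells. Its arguments: {"type":"object","properties":{"targets":{"type":"array","items":{"type":"object","properties":{"offset":{"type":"array","items":{"type":"number"}},"yaw":{"type":"number"},"claw":{"type":"number"}}}},"force":{"type":"number"}},"required":["targets"]}

```bash
mkdir -p pics; python3 - <<'E'
from cell import *
import cv2,numpy as np
s=get_state();print(s)
for n in ["scene","side"]:
    im=get_image(n);cv2.imwrite(f"pics/{n}0.png",cv2.cvtColor(im,cv2.COLOR_RGB2BGR))
    print(n,camera_params(n))
a=cv2.imread("pics/scene0.png");b=cv2.imread("pics/side0.png")
E
```

```text
{'time': 0.0, 'joint_positions': array([ 1.10619914,  0.6293224 ,  0.03841404,  1.51833665, -0.02700647,
        0.99625879, -0.01999054]), 'qvel': array([ 0.00023041, -0.00037188, -0.00040051, -0.0012779 , -0.0013285 ,
       -0.00155641,  0.00026086]), 'effort': array([ 2.58178770e-04, -5.49727356e+01,  1.14418253e+00, -1.86631930e+01,
       -5.20966435e-02,  2.37178802e-02,  1.58664297e-04]), 'ee_pos': array([ 0.25219828, -0.59838628,  0.20457899]), 'ee_rot': array([ 9.80182586e-01,  1.98094122e-01, -1.79045274e-04, -8.86241550e-04]), 'force': array([ 0.51021069,  1.00879758, -0.17421186]), 'torque': array([-1.92874522e-02, -2.44951301e-03,  2.23221133e-05]), 'grasp_force': 0.0, 'grip_width': 0.09410439180877779}
scene {'fovy': 55.15288596373442, 'cx': 258.66504854375427, 'cy': 195.43941750050053, 'rvec': array([ 2.01388218, -0.80783034,  0.47966502]), 'tvec': array([-0.28471829,  0.28300019,  1.32101942])}
side {'fovy': 48.82636430424644, 'cx': 252.72376469676803, 'cy': 187.55925405416775, 'rvec': array([ 0.05754183, -2.78473416,  1.43389576]), 'tvec': array([0.4196822 , 0.07852434, 1.51344219])}
```

View pics/scene0.png

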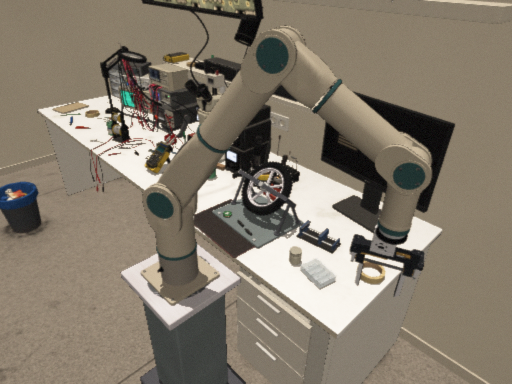

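View pics/side0.png

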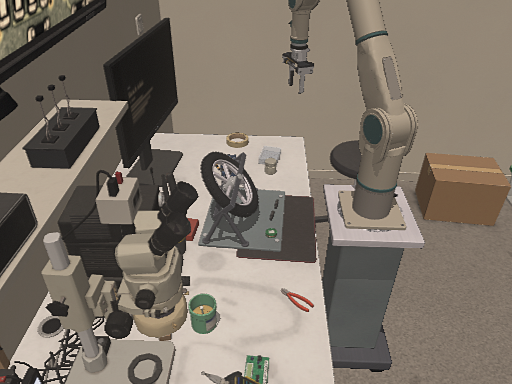

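```bash
python3 - <<'E'
import cv2
a=cv2.imread("pics/scene0.png")[140:265,190:350];b=cv2.imread("pics/side0.png")[140:260,180:310]
cv2.imwrite("pics/sc1.png",cv2.resize(a,None,fx=4.7,fy=4.7,interpolation=cv2.INTER_CUBIC))
cv2.imwrite("pics/sd1.png",cv2.resize(b,None,fx=5,fy=5,interpolation=cv2.INTER_CUBIC))
E
```

```text
(no output)
```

View pics/sc1.png

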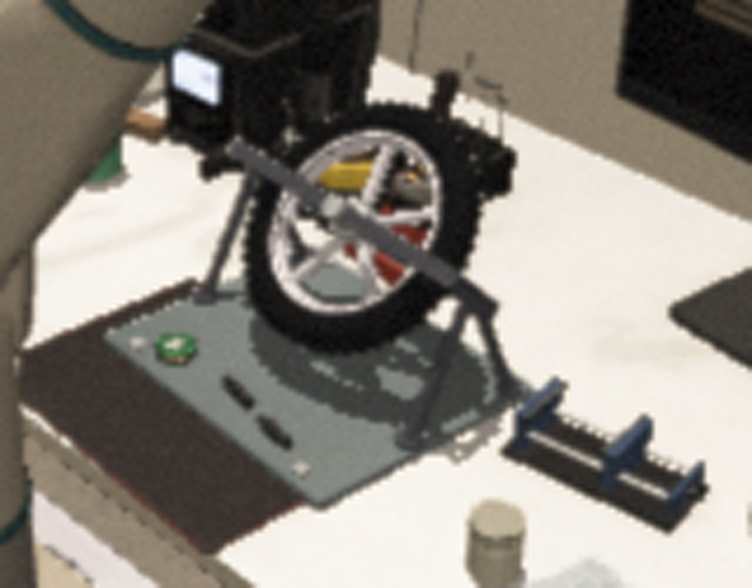

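View pics/sd1.png

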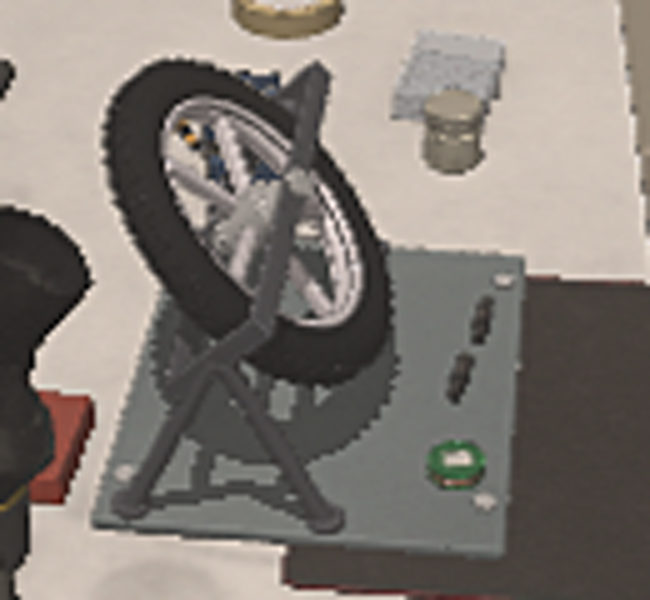

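```bash
cat > h.py <<'E'
import numpy as np,cv2
from scipy.spatial.transform import Rotation as R
def proj(cp,P):
    f=192/np.tan(np.radians(cp['fovy']/2));K=np.array([[f,0,cp['cx']],[0,f,cp['cy']],[0,0,1]])
    return cv2.projectPoints(np.array(P,float).reshape(-1,3),cp['rvec'],cp['tvec'],K,None)[0].reshape(-1,2)
def stand(p,P): # stand frame (x ahead,y left,z up) to world
    return R.from_euler('z',p[2]).apply(P)+[p[0],p[1],0]
c=np.sqrt(.5)
M=np.array([[c,0,-c],[0,1,0],[c,0,c]]) # hub frame to stand frame: x=(c,0,c), y, z=(-c,0,c)
def hub(p,P): return stand(p,(np.atleast_2d(P)@M.T)+[0,0,.14])
def whl(p,th,P): return hub(p,R.from_euler('z',th).apply(np.atleast_2d(P)))
E
python3 - <<'E'
from cell import *
from h import *
from scipy.optimize import least_squares
sc,sd=camera_params("scene"),camera_params("side")
S=lambda u,v:(190+u/4.7,140+v/4.7)
D=lambda u,v:(180+u/5,140+v/5)
FL=[-.18,.16,.012];FR=[-.18,-.16,.012];BR=[.085,-.16,.012];BL=[.085,.16,.012]
nut=[0,0,.047]
obs_s=np.array([S(107,335),S(322,505),S(330,207)]);obs_d=np.array([D(525,257),D(503,548),D(93,522),D(308,230)])
def pr(p):
    return np.r_[proj(sc,np.vstack([stand(p,[FL,FR]),hub(p,nut)]))-obs_s, proj(sd,np.vstack([stand(p,[FR,FL,BL]),hub(p,nut)]))-obs_d]
for y0 in (0,):
    r=least_squares(lambda p:pr(p).ravel(),[.6,0,y0],x_scale=[.1,.1,.1]);print(r.x,r.cost);print(pr(r.x).round(1))
p=r.x
print(hub(p,[0,0,0]))
# overlay several hypotheses of th: valve tip pixel in crops
for d in range(100,261,10):
    th=np.radians(d);v=whl(p,th,[[-.058,0,0],[-.079,0,0]])
    print(d,((proj(sc,v)-[190,140])*4.7).round().ravel(),((proj(sd,v)-[180,140])*5).round().ravel())
E
```

```text
[ 0.4932245   0.06685409 -0.04592816] 61.0669021676885
[[-3.3 -1.2]
 [-1.6 -2.1]
 [-1.6 -1.7]
 [-1.  -0.9]
 [ 1.1  0.6]
 [-0.6  0.4]
 [-1.5 -9.6]]
[[0.4932245  0.06685409 0.14      ]]
100 [398. 235. 416. 241.] [250. 164. 250. 144.]
110 [402. 224. 421. 226.] [239. 157. 236. 135.]
120 [404. 214. 424. 212.] [229. 152. 221. 128.]
130 [404. 204. 425. 198.] [219. 149. 207. 123.]
140 [403. 194. 423. 185.] [209. 148. 195. 122.]
150 [400. 185. 419. 173.] [201. 149. 184. 123.]
160 [396. 177. 413. 162.] [195. 153. 174. 128.]
170 [390. 171. 405. 153.] [189. 158. 167. 135.]
180 [383. 166. 395. 147.] [186. 166. 162. 146.]
190 [375. 163. 384. 142.] [185. 176. 160. 159.]
200 [366. 161. 372. 140.] [185. 187. 161. 174.]
210 [357. 161. 360. 141.] [188. 199. 165. 190.]
220 [347. 163. 347. 143.] [193. 212. 171. 208.]
230 [338. 167. 334. 148.] [199. 225. 180. 227.]
240 [329. 172. 322. 155.] [208. 239. 191. 245.]
250 [321. 178. 311. 164.] [217. 251. 204. 263.]
260 [313. 186. 301. 174.] [228. 263. 219. 279.]
```

```bash
python3 - <<'E'
from cell import *
from h import *
from scipy.optimize import least_squares
sc,sd=camera_params("scene"),camera_params("side")
S=lambda u,v:(190+u/4.7,140+v/4.7)
D=lambda u,v:(180+u/5,140+v/5)
FL=[-.18,.16,.012];FR=[-.18,-.16,.012];BL=[.085,.16,.012];nut=[0,0,.047]
obs_s=np.array([S(107,335),S(322,505),S(330,207)]);obs_d=np.array([D(525,257),D(503,548),D(93,522),D(300,186)])
def pr(p):
    return np.r_[proj(sc,np.vstack([stand(p,[FL,FR]),hub(p,nut)]))-obs_s, proj(sd,np.vstack([stand(p,[FR,FL,BL]),hub(p,nut)]))-obs_d]
r=least_squares(lambda p:pr(p).ravel(),[.5,0.06,0],x_scale=[.1,.1,.1],loss='soft_l1');print(r.x,r.cost);print(pr(r.x).round(1))
p=r.x
# edge-based th: sample brightness along spoke lines minus midlines
for n,cp in (("scene",sc),("side",sd)):
    g=cv2.cvtColor(cv2.imread(f"pics/{n}0.png"),cv2.COLOR_BGR2GRAY).astype(np.float32)
    best=[]
    for d in range(120,250,2):
        th=np.radians(d)
        pts=np.array([[q*np.cos(k*1.2566),q*np.sin(k*1.2566),.006] for k in range(5) for q in np.linspace(.035,.072,12)])
        uv=proj(cp,whl(p,th,pts)).astype(np.float32)
        best.append((cv2.remap(g,uv[None,:,0],uv[None,:,1],1).mean().round(),d))
    print(n,sorted(best)[::-1][:12])
def draw(n,cp,off,sz,f,th):
    im=cv2.imread(f"pics/{n}0.png")[off[1]:off[1]+sz[1],off[0]:off[0]+sz[0]]
    im=cv2.resize(im,None,fx=f,fy=f,interpolation=cv2.INTER_CUBIC)
    q=lambda P:((proj(cp,P)-off+.5)*f).astype(int).reshape(-1,1,2)
    a=np.linspace(0,6.283,60)
    for rr,z in ((.079,.006),(.122,0)): cv2.polylines(im,[q(hub(p,np.c_[rr*np.cos(a),rr*np.sin(a),0*a+z]))],True,(0,255,0),1)
    for k in range(5): 
        t=k*2*np.pi/5;cv2.polylines(im,[q(whl(p,th,[[.019*np.cos(t),.019*np.sin(t),.006],[.079*np.cos(t),.079*np.sin(t),.006]]))],False,(0,0,255),1)
    cv2.polylines(im,[q(whl(p,th,[[-.058,0,0],[-.079,0,0]]))],False,(255,0,255),1)
    return im
th=np.radians(150)
A=draw("scene",sc,(235,155),(65,65),6,th);B=draw("side",sd,(195,145),(65,65),6,th)
cv2.imwrite("pics/ov.png",np.hstack([A,B]))
E
```

```text
[ 0.4933364   0.06026919 -0.05313094] 6.9501442682414405
[[-2.3 -0.8]
 [-0.8 -1.3]
 [-0.5 -1.1]
 [-0.8 -1.8]
 [ 0.6 -0.6]
 [-0.7 -1.2]
 [ 0.1 -1.8]]
scene [(np.float32(150.0), 228), (np.float32(150.0), 156), (np.float32(149.0), 230), (np.float32(149.0), 158), (np.float32(147.0), 226), (np.float32(147.0), 154), (np.float32(142.0), 232), (np.float32(142.0), 224), (np.float32(142.0), 160), (np.float32(142.0), 152), (np.float32(137.0), 222), (np.float32(137.0), 150)]
side [(np.float32(141.0), 230), (np.float32(141.0), 158), (np.float32(140.0), 228), (np.float32(140.0), 156), (np.float32(138.0), 232), (np.float32(138.0), 160), (np.float32(135.0), 226), (np.float32(135.0), 154), (np.float32(132.0), 234), (np.float32(131.0), 162), (np.float32(129.0), 224), (np.float32(129.0), 152)]
```

View pics/ov.png

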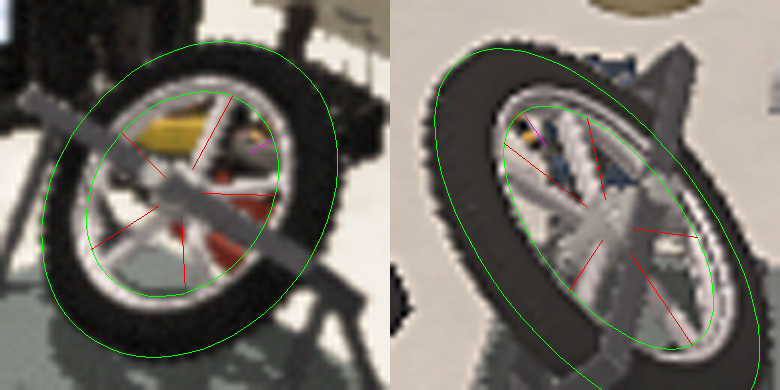

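```bash
python3 - <<'E'
from cell import *
from h import *
from scipy.optimize import minimize
s=get_state();w=camera_params("wrist");Rc=R.from_rotvec(w['rvec']);C=-Rc.inv().apply(w['tvec'])
T=R.from_quat(s['ee_rot'])
print(w['fovy'],'cam in tool',T.inv().apply(C-s['ee_pos']),'view dir tool',T.inv().apply(Rc.inv().apply([0,0,1])),'up/x',T.inv().apply(Rc.inv().apply([1,0,0])))
cps={n:camera_params(n) for n in("scene","side")}
G={n:cv2.GaussianBlur(cv2.cvtColor(cv2.imread(f"pics/{n}0.png"),cv2.COLOR_BGR2GRAY).astype(np.float32),(0,0),.7) for n in cps}
a=np.linspace(0,2*np.pi,90,endpoint=False)
ring=lambda r,z:np.c_[r*np.cos(a),r*np.sin(a),0*a+z]
sp=np.array([[q*np.cos(k*1.2566),q*np.sin(k*1.2566),.006] for k in range(5) for q in np.linspace(.035,.072,12)])
def m(n,P):
    uv=proj(cps[n],P).astype(np.float32);return cv2.remap(G[n],uv[None,:,0],uv[None,:,1],1).mean()
def f(q):
    p=q[:3];
    return -sum(m(n,whl(p,q[3],sp))+m(n,hub(p,ring(.083,.006)))-m(n,hub(p,ring(.092,.018)))-m(n,hub(p,ring(.112,.016))) for n in cps)
best=min((minimize(f,[.493+dx,.062+dy,-.05,2.74],method='Nelder-Mead',options=dict(initial_simplex=np.array([.493+dx,.062+dy,-.05,2.74])+np.r_[np.zeros((1,4)),np.diag([.006,.006,.05,.06])])) for dx in(-.004,.004) for dy in(-.004,.004)),key=lambda r:r.fun)
print(best.x,np.degrees(best.x[3]),best.fun,f([.4933,.0603,-.053,2.74]))
E
```

```text
61.37715233998226 cam in tool [ 6.82419928e-02 -1.06650117e-04 -1.79332391e-01] view dir tool [-2.38159174e-01  1.92412964e-04  9.71226117e-01] up/x [-1.30265483e-05  9.99999980e-01 -2.01307758e-04]
[0.49532382 0.05709153 0.01913492 2.70960783] 155.24909292733366 -311.9468688964844 -277.58862
```

>>> servo_tool(targets=[{"offset": [0,0,-0.8],"yaw": -7,"claw": 0},{"offset": [0,0,-0.8],"yaw": -7,"claw": 0},{"offset": [0,0,-0.8],"yaw": -7,"claw": 0},{"offset": [0,0,-0.8],"yaw": -7,"claw": 0},{"offset": [0,0,-0.8],"yaw": -7,"claw": 0},{"offset": [0,0,-0.8],"yaw": -7,"claw": 0},{"offset": [0,0,-0.8],"yaw": -7,"claw": 0},{"offset": [0,0,-0.8],"yaw": -7,"claw": 0},{"offset": [0,0,-0.8],"yaw": -7,"claw": 0},{"offset": [0,0,-0.8],"yaw": -7,"claw": 0},{"offset": [0,0,-0.8],"yaw": -7,"claw": 0},{"offset": [0,0,-0.8],"yaw": -7,"claw": 0},{"offset": [0,0,-0.8],"yaw": -7,"claw": 0},{"offset": [0,0,-0.8],"yaw": -7,"claw": 0},{"offset": [0,0,-0.8],"yaw": -7,"claw": 0},{"offset": [0,0,-0.8],"yaw": -7,"claw": 0},{"offset": [0,0,-0.8],"yaw": -7,"claw": 0},{"offset": [0,0,-0.8],"yaw": -7,"claw": 0},{"offset": [0,0,-0.8],"yaw": -7,"claw": 0},{"offset": [0,0,-0.8],"yaw": -7,"claw": 0}])

```text
time: 1.77
ee_pos: [0.2521, -0.5988, 0.3653]
ee_rot: [0.146, 0.989, 0.0, -0.0]
force: [0.3, -0.1, 0.4]
grip_width: 0.0003
grasp_force: 0.0
```

>>> servo_tool(targets=[{"offset": [0,0,0],"yaw": -7,"claw": 0},{"offset": [0,0,0],"yaw": -7,"claw": 0}])

```text
time: 1.93
ee_pos: [0.2524, -0.5991, 0.3656]
ee_rot: [0.025, 1.0, -0.0, 0.0]
force: [-0.1, 0.0, 0.5]
grip_width: 0.0006
grasp_force: 0.0
```

>>> servo_tool(targets=[{"offset": [-1.4,3.3,0]},{"offset": [-1.4,3.3,0]},{"offset": [-1.4,3.3,0]},{"offset": [-1.4,3.3,0]},{"offset": [-1.4,3.3,0]},{"offset": [-1.4,3.3,0]},{"offset": [-1.4,3.3,0]},{"offset": [-1.4,3.3,0]},{"offset": [-1.4,3.3,0]},{"offset": [-1.4,3.3,0]},{"offset": [-0.2,3.4,0]},{"offset": [-0.2,3.4,0]},{"offset": [-0.2,3.4,0]},{"offset": [-0.2,3.4,0]},{"offset": [-0.2,3.4,0]},{"offset": [-0.2,3.4,0]},{"offset": [-0.2,3.4,0]},{"offset": [-0.2,3.4,0]},{"offset": [-0.2,3.4,0]},{"offset": [0,3,0]}])

```text
validation failed for argument at $.ta...
```

```bash
cat > fit.py <<'E'
import sys
from cell import *
from h import *
name=sys.argv[1]
s=get_state();cp=camera_params("wrist");im=cv2.cvtColor(get_image("wrist"),cv2.COLOR_RGB2BGR)
np.save("cp.npy",cp,allow_pickle=True)
cv2.imwrite(f"pics/{name}_raw.png",im);print(s['ee_pos'],s['ee_rot'],s['time'])
cv2.imwrite(f"pics/{name}.png",cv2.resize(im,None,fx=1.5,fy=1.5,interpolation=cv2.INTER_CUBIC))
E
python3 fit.py w1
```

```text
[ 0.25235854 -0.59906356  0.36557545] [ 2.45725034e-02  9.99698048e-01 -7.06272838e-05  2.35395069e-06] 1.9333
```

View pics/w1.png

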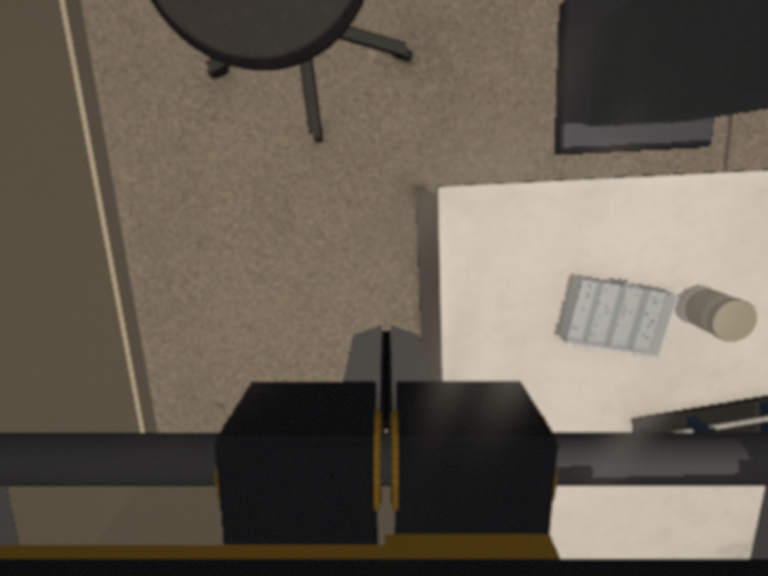

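>>> servo_tool(targets=[{"offset": [-1.3,3.4,0],"yaw": 0,"claw": 0},{"offset": [-1.3,3.4,0],"yaw": 0,"claw": 0},{"offset": [-1.3,3.4,0],"yaw": 0,"claw": 0},{"offset": [-1.3,3.4,0],"yaw": 0,"claw": 0},{"offset": [-1.3,3.4,0],"yaw": 0,"claw": 0},{"offset": [-1.3,3.4,0],"yaw": 0,"claw": 0},{"offset": [-1.3,3.4,0],"yaw": 0,"claw": 0},{"offset": [-1.3,3.4,0],"yaw": 0,"claw": 0},{"offset": [-1.3,3.4,0],"yaw": 0,"claw": 0},{"offset": [-1.3,3.4,0],"yaw": 0,"claw": 0},{"offset": [-1.3,3.4,0],"yaw": 0,"claw": 0},{"offset": [-1.3,3.4,0],"yaw": 0,"claw": 0},{"offset": [-1.3,3.4,0],"yaw": 0,"claw": 0},{"offset": [-1.3,3.4,0],"yaw": 0,"claw": 0},{"offset": [-1.3,3.4,0],"yaw": 0,"claw": 0},{"offset": [-1.3,3.4,0],"yaw": 0,"claw": 0},{"offset": [-1.3,3.4,0],"yaw": 0,"claw": 0},{"offset": [-1.3,3.4,0],"yaw": 0,"claw": 0},{"offset": [-1.3,3.4,0],"yaw": 0,"claw": 0},{"offset": [-1.3,3.4,0],"yaw": 0,"claw": 0}])

```text
time: 3.65
ee_pos: [0.5497, 0.0671, 0.3651]
ee_rot: [0.029, 1.0, -0.0, -0.0]
force: [0.3, -0.3, -0.4]
grip_width: 0.0007
grasp_force: 0.0
```

```bash
python3 fit.py w2
```

```text
[0.54969598 0.06706201 0.36510182] [ 2.91298877e-02  9.99575546e-01 -2.55055645e-04 -3.34698918e-04] 3.65
```

View pics/w2.png

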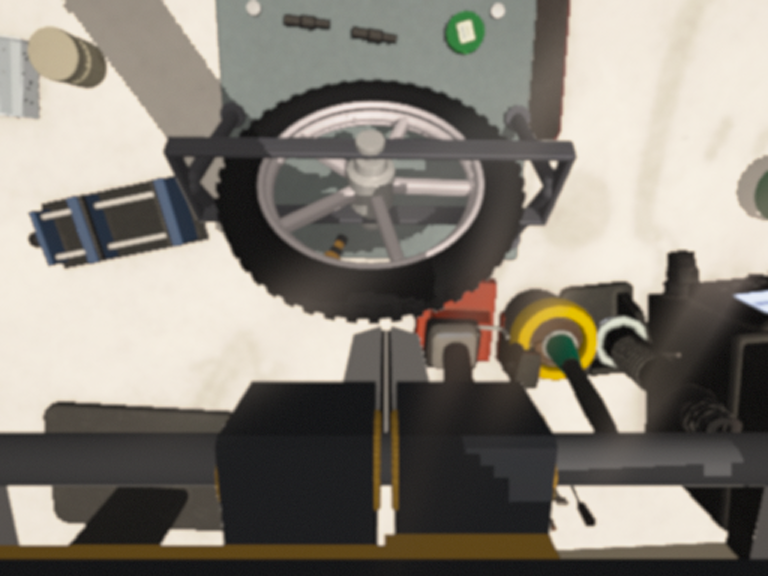

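```bash
cat > wf.py <<'E'
import sys
from cell import *
from h import *
from scipy.optimize import minimize
def fit(name,q0,fix=None):
    cp=np.load("cp.npy",allow_pickle=True).item();im=cv2.imread(f"pics/{name}_raw.png")
    g=cv2.GaussianBlur(cv2.cvtColor(im,cv2.COLOR_BGR2GRAY).astype(np.float32),(0,0),1)
    a=np.linspace(0,2*np.pi,120,endpoint=False)
    ring=lambda r,z:np.c_[r*np.cos(a),r*np.sin(a),0*a+z]
    def line(off,z=.006): return np.array([R.from_euler('z',k*2*np.pi/5).apply([q,off,z]) for k in range(5) for q in np.linspace(.032,.074,20)])
    yb=np.linspace(-.14,.14,60);bar=lambda x,z:np.c_[0*yb+x,yb,0*yb+z]
    def m(P):
        uv=proj(cp,P).astype(np.float32);return cv2.remap(g,uv[None,:,0],uv[None,:,1],1)
    def f(q):
        p=q[:3]; W=lambda P:m(whl(p,q[3],P)).mean(); H=lambda P:m(hub(p,P)).mean()
        return -(2*W(line(0))+W(line(.003))+W(line(-.003))-W(line(.010))-W(line(-.010))
          +H(ring(.084,.008))-H(ring(.095,.018))-H(ring(.110,.016)) -2*H(bar(0,.041))+.7*H(bar(.016,.038))+.7*H(bar(-.016,.038)))
    if fix is not None:
        r=minimize(lambda t:f(np.r_[fix,t]),[q0[3]],method='Nelder-Mead',options=dict(initial_simplex=[[q0[3]-.08],[q0[3]+.08]]));q=np.r_[fix,r.x]
    else:
        best=None
        for dx in(-.006,0,.006):
            for dy in(-.006,.006):
                x0=np.array(q0)+[dx,dy,0,0]
                r=minimize(f,x0,method='Nelder-Mead',options=dict(initial_simplex=x0+np.r_[np.zeros((1,4)),np.diag([.005,.005,.04,.06])],maxiter=600))
                if best is None or r.fun<best.fun: best=r
        q=best.x
    print(q.round(4),'th deg',np.degrees(q[3]).round(2),f(q))
    p,th=q[:3],q[3];F=1.5;im=cv2.resize(im,None,fx=F,fy=F,interpolation=cv2.INTER_CUBIC)
    px=lambda P:(proj(cp,P)*F+.25).round().astype(int).reshape(-1,1,2)
    for rr,z in((.079,.006),(.122,0)): cv2.polylines(im,[px(hub(p,ring(rr,z)))],True,(0,255,0),1)
    for k in range(5): cv2.polylines(im,[px(whl(p,th+k*2*np.pi/5,[[.019,0,.006],[.079,0,.006]]))],False,(0,0,255),1)
    cv2.polylines(im,[px(whl(p,th,[[-.058,0,0],[-.079,0,0]]))],False,(255,0,255),1)
    cv2.polylines(im,[px(hub(p,[[.009,-.15,.041],[.009,.15,.041],[-.009,.15,.041],[-.009,-.15,.041]]))],True,(255,255,0),1)
    cv2.imwrite(f"pics/{name}_ov.png",im[60:360,150:600] if fix is None else im[:400,100:650])
    return q
E
python3 -c "
from wf import *
q=fit('w2',[.495,.06,-.04,2.74]);np.save('q.npy',q)"
```

```text
[ 0.4944  0.0581 -0.0724  2.7879] th deg 159.74 -385.13806
```

View pics/w2_ov.png

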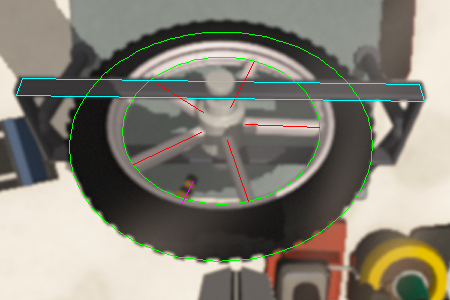

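>>> servo_tool(targets=[{"offset": [1.65,1.15,0],"yaw": 0.8,"claw": 0},{"offset": [1.65,1.15,0],"yaw": 0,"claw": 0},{"offset": [0,0,3],"yaw": 0,"claw": 0},{"offset": [0,0,3],"yaw": 0,"claw": 0},{"offset": [0,0,3],"yaw": 0,"claw": 0},{"offset": [0,0,3],"yaw": 0,"claw": 0},{"offset": [0,0,3],"yaw": 0,"claw": 0},{"offset": [0,0,0],"yaw": 0,"claw": 0}])

```text
time: 4.37
ee_pos: [0.514, 0.0886, 0.2105]
ee_rot: [0.036, 0.999, -0.001, -0.005]
force: [-0.9, -0.1, -0.9]
grip_width: 0.0007
grasp_force: 0.0
```

```bash
cat > where.py <<'E'
from cell import *
from h import *
q=np.load('q.npy');s=get_state()
P=R.from_euler('z',-q[2]).apply(s['ee_pos']-[q[0],q[1],0])
print('stand X,Y,Z mm',(P*1000).round(1),'s',(P[0]/c*1000).round(1),'depth',((.14+P[0]-P[2])*1000).round(1),'yaw err deg',np.degrees((R.from_quat(s['ee_rot']).as_matrix()[1,0]*-1)-q[2]).round(2),s['force'].round(1),s['time'])
E
python3 where.py
```

```text
stand X,Y,Z mm [ 17.4  31.8 210.5] s 24.7 depth -53.1 yaw err deg 0.08 [-0.9 -0.1 -0.9] 4.3667
```

>>> servo_tool(targets=[{"offset": [-0.4,0.4,0],"yaw": 0,"claw": 0},{"offset": [0,0,1],"yaw": 0,"claw": 0},{"offset": [0,0,1],"yaw": 0,"claw": 0},{"offset": [0,0,0],"yaw": 0,"claw": 0}])

```text
time: 4.7
ee_pos: [0.5219, 0.0941, 0.1948]
ee_rot: [0.035, 0.999, -0.0, -0.0]
force: [-0.5, -0.7, 0.8]
grip_width: 0.0003
grasp_force: 0.0
```

```bash
python3 where.py
```

```text
stand X,Y,Z mm [ 24.9  37.9 194.8] s 35.2 depth -29.9 yaw err deg 0.18 [-0.5 -0.7  0.8] 4.7
```

>>> servo_tool(targets=[{"offset": [0.4,-0.2,1],"yaw": 0,"claw": 0},{"offset": [0,0,1],"yaw": 0,"claw": 0},{"offset": [0,0,1],"yaw": 0,"claw": 0},{"offset": [0,0,1],"yaw": 0,"claw": 0},{"offset": [0,0,1],"yaw": 0,"claw": 0},{"offset": [0,0,0],"yaw": 0,"claw": 0},{"offset": [0,0,0],"yaw": 0,"claw": 0}])

```text
time: 5.28
ee_pos: [0.5177, 0.0927, 0.1448]
ee_rot: [0.034, 0.999, -0.0, -0.001]
force: [0.5, 0.4, -0.2]
grip_width: 0.0004
grasp_force: 0.0
```

```bash
python3 where.py; python3 fit.py w3; python3 -c "
from wf import *
q=np.load('q.npy');fit('w3',q,q[:3])"
```

```text
stand X,Y,Z mm [ 20.8  36.2 144.8] s 29.4 depth 16.0 yaw err deg 0.21 [ 0.5  0.4 -0.2] 5.2833
[0.51772154 0.09269374 0.14482974] [ 3.43921193e-02  9.99408194e-01 -6.64632547e-05 -6.62742428e-04] 5.2833
[ 0.4944  0.0581 -0.0724  2.7421] th deg 157.11 -311.53033
```

View pics/w3_ov.png

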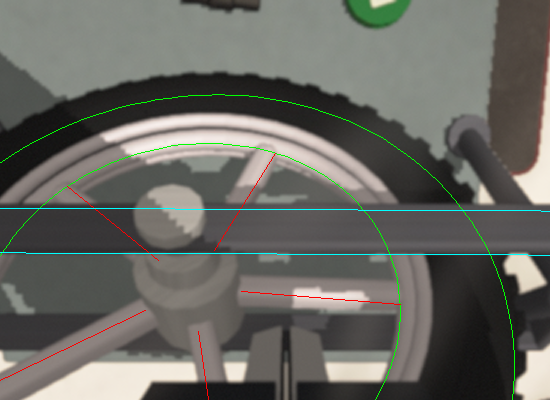

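>>> servo_tool(targets=[{"offset": [-0.27,-0.3,-0.27],"yaw": 0,"claw": 0},{"offset": [-0.23,-0.36,-0.23],"yaw": 0,"claw": 0},{"offset": [-0.2,-0.4,-0.2],"yaw": 0,"claw": 0},{"offset": [-0.18,-0.43,-0.18],"yaw": 0,"claw": 0},{"offset": [-0.14,-0.45,-0.14],"yaw": 0,"claw": 0},{"offset": [-0.11,-0.46,-0.11],"yaw": 0,"claw": 0},{"offset": [-0.07,-0.48,-0.07],"yaw": 0,"claw": 0},{"offset": [-0.04,-0.49,-0.04],"yaw": 0,"claw": 0},{"offset": [0,-0.5,0],"yaw": 0,"claw": 0},{"offset": [0.04,-0.49,0.04],"yaw": 0,"claw": 0},{"offset": [0.07,-0.48,0.07],"yaw": 0,"claw": 0},{"offset": [0.11,-0.46,0.11],"yaw": 0,"claw": 0},{"offset": [0.07,-0.23,0.07],"yaw": 0,"claw": 0},{"offset": [0,0,0],"yaw": 0,"claw": 0},{"offset": [0,0,0],"yaw": 0,"claw": 0}])

```text
time: 6.58
ee_pos: [0.5249, 0.0364, 0.1555]
ee_rot: [0.035, 0.999, -0.0, 0.001]
force: [1.9, 2.2, 0.5]
grip_width: 0.0003
grasp_force: 1.3
```

```bash
python3 where.py; python3 fit.py w4; python3 -c "
from wf import *
q=np.load('q.npy')
for t in (1.1,1.3,1.5,1.7,1.9): fit('w4',np.r_[q[:3],t],q[:3])"
```

```text
stand X,Y,Z mm [ 32.  -19.5 155.5] s 45.2 depth 16.5 yaw err deg 0.17 [1.9 2.2 0.5] 6.5833
[0.52485703 0.03639352 0.15545246] [ 3.47415852e-02  9.99395749e-01 -5.56916728e-05  1.07563715e-03] 6.5833
[ 0.4944  0.0581 -0.0724  0.4632] th deg 26.54 -375.31958
[ 0.4944  0.0581 -0.0724  1.7191] th deg 98.5 -375.29767
[ 0.4944  0.0581 -0.0724  1.7191] th deg 98.5 -375.29767
[ 0.4944  0.0581 -0.0724  1.7191] th deg 98.5 -375.29767
[ 0.4944  0.0581 -0.0724  1.7191] th deg 98.5 -375.29767
```

>>> servo_tool(targets=[{"offset": [0.13,-0.3,0.13],"yaw": 0,"claw": 0},{"offset": [0.18,-0.3,0.18],"yaw": 0,"claw": 0},{"offset": [0.24,-0.28,0.24],"yaw": 0,"claw": 0},{"offset": [0,0,0],"yaw": 0,"claw": 0},{"offset": [0,0,0],"yaw": 0,"claw": 0},{"offset": [0,0.3,0],"yaw": 0,"claw": 0},{"offset": [0,0,-1.5],"yaw": 0,"claw": 0},{"offset": [0,0,-1.5],"yaw": 0,"claw": 0},{"offset": [0,0,-1.5],"yaw": 0,"claw": 0},{"offset": [0,0,0],"yaw": 0,"claw": 0},{"offset": [0,1.5,0],"yaw": 0,"claw": 0},{"offset": [0.2,1.6,0],"yaw": 0,"claw": 0},{"offset": [0.2,1.6,0],"yaw": 0,"claw": 0},{"offset": [0.15,1.5,0],"yaw": 0,"claw": 0},{"offset": [0,0,0],"yaw": 0,"claw": 0},{"offset": [0,0,0],"yaw": 0,"claw": 0}])

```text
time: 7.97
ee_pos: [0.5157, 0.0932, 0.1937]
ee_rot: [0.034, 0.999, -0.001, -0.001]
force: [-1.0, -0.5, -0.8]
grip_width: 0.0004
grasp_force: 0.0
```

```bash
python3 where.py; python3 fit.py w5; python3 -c "
from wf import *
q=np.load('q.npy')
for t in (1.3,1.5): fit('w5',np.r_[q[:3],t],q[:3])"
```

```text
stand X,Y,Z mm [ 18.8  36.5 193.7] s 26.5 depth -34.9 yaw err deg 0.29 [-1.  -0.5 -0.8] 7.9667
[0.51570944 0.09321399 0.19367728] [ 3.36995193e-02  9.99431175e-01 -8.66485430e-04 -9.58420367e-04] 7.9667
[ 0.4944  0.0581 -0.0724  1.3909] th deg 79.69 -331.15756
[ 0.4944  0.0581 -0.0724  1.3909] th deg 79.69 -331.15756
```

View pics/w5_ov.png

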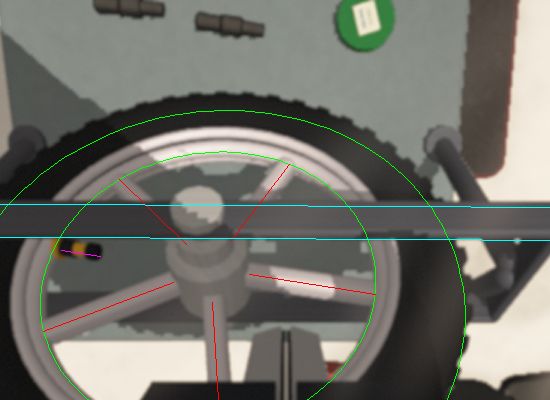

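>>> servo_tool(targets=[{"offset": [-0.3,-0.25,0],"yaw": 0,"claw": 0},{"offset": [0,0,1],"yaw": 0,"claw": 0},{"offset": [0,0,1],"yaw": 0,"claw": 0},{"offset": [0,0,1],"yaw": 0,"claw": 0},{"offset": [0,0,1],"yaw": 0,"claw": 0},{"offset": [0,0,0.9],"yaw": 0,"claw": 0},{"offset": [0,0,0],"yaw": 0,"claw": 0},{"offset": [0,0,0],"yaw": 0,"claw": 0}])

```text
time: 8.68
ee_pos: [0.5189, 0.091, 0.1447]
ee_rot: [0.034, 0.999, -0.0, -0.001]
force: [0.3, -0.1, 0.4]
grip_width: 0.0004
grasp_force: 0.0
```

```bash
python3 where.py
```

```text
stand X,Y,Z mm [ 22.1  34.6 144.7] s 31.3 depth 17.4 yaw err deg 0.23 [ 0.3 -0.1  0.4] 8.6833
```

>>> servo_tool(targets=[{"offset": [-0.37,-0.5,-0.37],"yaw": 0,"claw": 0},{"offset": [-0.2,-0.4,-0.2],"yaw": 0,"claw": 0},{"offset": [-0.18,-0.43,-0.18],"yaw": 0,"claw": 0},{"offset": [-0.14,-0.45,-0.14],"yaw": 0,"claw": 0},{"offset": [-0.11,-0.46,-0.11],"yaw": 0,"claw": 0},{"offset": [-0.07,-0.48,-0.07],"yaw": 0,"claw": 0},{"offset": [-0.04,-0.49,-0.04],"yaw": 0,"claw": 0},{"offset": [0,-0.5,0],"yaw": 0,"claw": 0},{"offset": [0.04,-0.49,0.04],"yaw": 0,"claw": 0},{"offset": [0.07,-0.48,0.07],"yaw": 0,"claw": 0},{"offset": [0.11,-0.46,0.11],"yaw": 0,"claw": 0},{"offset": [0.11,-0.4,0.11],"yaw": 0,"claw": 0},{"offset": [0.16,-0.35,0.16],"yaw": 0,"claw": 0},{"offset": [0.15,-0.2,0.15],"yaw": 0,"claw": 0},{"offset": [0,0,0],"yaw": 0,"claw": 0},{"offset": [0,0,0],"yaw": 0,"claw": 0}])

```text
time: 10.02
ee_pos: [0.5211, 0.03, 0.1507]
ee_rot: [0.035, 0.999, 0.0, 0.001]
force: [2.2, 3.2, 0.4]
grip_width: 0.0008
grasp_force: 1.6
```

```bash
python3 where.py; python3 fit.py w6; python3 -c "
from wf import *
q=np.load('q.npy')
for t in (.1,.3): fit('w6',np.r_[q[:3],t],q[:3])"
```

```text
stand X,Y,Z mm [ 28.7 -26.1 150.7] s 40.6 depth 18.0 yaw err deg 0.18 [2.2 3.2 0.4] 10.0167
[0.52112398 0.0299649  0.15074128] [3.46370257e-02 9.99399149e-01 3.59675908e-04 1.21981496e-03] 10.0167
[ 0.4944  0.0581 -0.0724  0.2146] th deg 12.3 -371.29355
[ 0.4944  0.0581 -0.0724  0.2146] th deg 12.3 -371.29355
```

>>> servo_tool(targets=[{"offset": [0,0.3,0],"yaw": 0,"claw": 0},{"offset": [0,0,-1.5],"yaw": 0,"claw": 0},{"offset": [0,0,-1.5],"yaw": 0,"claw": 0},{"offset": [0,0,-1.5],"yaw": 0,"claw": 0},{"offset": [0,0,0],"yaw": 0,"claw": 0},{"offset": [0.1,1.4,0],"yaw": 0,"claw": 0},{"offset": [0.2,1.5,0],"yaw": 0,"claw": 0},{"offset": [0.2,1.5,0],"yaw": 0,"claw": 0},{"offset": [0.1,1.35,0],"yaw": 0,"claw": 0},{"offset": [0,0,0],"yaw": 0,"claw": 0},{"offset": [0,0,0],"yaw": 0,"claw": 0}])

```text
time: 10.98
ee_pos: [0.5173, 0.0901, 0.1944]
ee_rot: [0.034, 0.999, -0.001, -0.001]
force: [0.3, -0.5, 0.6]
grip_width: 0.0006
grasp_force: 0.0
```

```bash
python3 where.py; python3 fit.py w7; python3 -c "
from wf import *
q=np.load('q.npy')
fit('w7',np.r_[q[:3],.2],q[:3]);fit('w7',np.r_[q[:3],.2])"
```

```text
stand X,Y,Z mm [ 20.6  33.5 194.4] s 29.1 depth -33.8 yaw err deg 0.27 [ 0.3 -0.5  0.6] 10.9833
[0.5172981  0.09006697 0.19437323] [ 3.38536876e-02  9.99425994e-01 -8.96809349e-04 -8.97378998e-04] 10.9833
[ 0.4944  0.0581 -0.0724  0.2079] th deg 11.91 -334.852
[ 0.4943  0.0546 -0.0177  0.1505] th deg 8.62 -351.8719
```

>>> servo_tool(targets=[{"offset": [-0.15,0,0],"yaw": 0,"claw": 0},{"offset": [0,0,1],"yaw": 0,"claw": 0},{"offset": [0,0,1],"yaw": 0,"claw": 0},{"offset": [0,0,1],"yaw": 0,"claw": 0},{"offset": [0,0,1],"yaw": 0,"claw": 0},{"offset": [0,0,1],"yaw": 0,"claw": 0},{"offset": [0,0,0],"yaw": 0,"claw": 0},{"offset": [-0.2,-0.28,-0.2],"yaw": 0,"claw": 0},{"offset": [-0.2,-0.28,-0.2],"yaw": 0,"claw": 0},{"offset": [-0.2,-0.28,-0.2],"yaw": 0,"claw": 0},{"offset": [-0.15,-0.25,-0.15],"yaw": 0,"claw": 0},{"offset": [-0.15,-0.25,-0.15],"yaw": 0,"claw": 0},{"offset": [0,0,0],"yaw": 0,"claw": 0},{"offset": [0,0,0],"yaw": 0,"claw": 0}])

```text
time: 12.2
ee_pos: [0.5286, 0.076, 0.1547]
ee_rot: [0.035, 0.999, -0.0, 0.001]
force: [0.9, 0.9, 0.6]
grip_width: 0.0008
grasp_force: 0.4
```

```bash
python3 where.py; python3 fit.py w8; python3 -c "
from wf import *
q=np.load('q.npy')
fit('w8',np.r_[q[:3],.1],q[:3])"
```

```text
stand X,Y,Z mm [ 32.8  20.3 154.7] s 46.4 depth 18.1 yaw err deg 0.15 [0.9 0.9 0.6] 12.2
[0.52856182 0.07595201 0.15474267] [ 3.48919761e-02  9.99390661e-01 -1.98781714e-04  9.04101404e-04] 12.2
[ 0.4944  0.0581 -0.0724  0.0469] th deg 2.69 -306.06458
```

>>> servo_tool(targets=[{"offset": [0,0.4,0],"yaw": 0,"claw": 0},{"offset": [0,0,-2],"yaw": 0,"claw": 0},{"offset": [0,0,-3],"yaw": 0,"claw": 0},{"offset": [0,0,-3],"yaw": 0,"claw": 0},{"offset": [0,0,-3],"yaw": 0,"claw": 0},{"offset": [0,0,-3],"yaw": 0,"claw": 0},{"offset": [-1.5,-0.6,-2],"yaw": 0,"claw": 0},{"offset": [-1.5,-0.6,0],"yaw": 0,"claw": 0},{"offset": [0,0,0],"yaw": 0,"claw": 0},{"offset": [0,0,0],"yaw": 0,"claw": 0},{"offset": [0,0,0],"yaw": 0,"claw": 0}])

```text
time: 13.17
ee_pos: [0.5559, 0.0668, 0.3134]
ee_rot: [0.034, 0.999, -0.0, -0.001]
force: [-0.4, -0.1, -0.4]
grip_width: 0.0006
grasp_force: 0.0
```

```bash
python3 where.py; python3 fit.py w9; python3 -c "
from wf import *
q=np.load('q.npy')
fit('w9',np.r_[q[:3],.05],q[:3]);q=fit('w9',np.r_[q[:3],.05]);np.save('q9.npy',q)
im=cv2.imread('pics/w9_raw.png')[70:220,150:350];cv2.imwrite('pics/w9_crop.png',cv2.resize(im,None,fx=4,fy=4,interpolation=cv2.INTER_CUBIC))"
```

```text
stand X,Y,Z mm [ 60.8  13.1 313.4] s 85.9 depth -112.6 yaw err deg 0.24 [-0.4 -0.1 -0.4] 13.1667
[0.55591    0.06679394 0.31340832] [ 3.41586262e-02  9.99415897e-01 -1.80670247e-04 -1.01045809e-03] 13.1667
[ 0.4944  0.0581 -0.0724  0.0368] th deg 2.11 -436.41235
[ 0.4941  0.0587 -0.0729  0.0323] th deg 1.85 -438.0181
```

View pics/w9_crop.png

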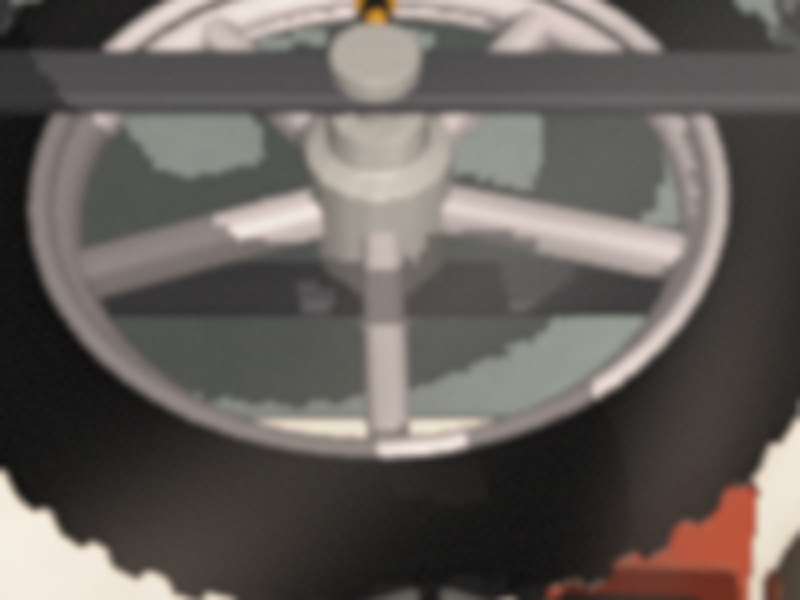

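>>> servo_tool(targets=[{"offset": [1.55,0.6,0],"yaw": 0,"claw": 0},{"offset": [1.55,0.6,0],"yaw": 0,"claw": 0},{"offset": [0,0,0],"yaw": 0,"claw": 0},{"offset": [0,0,2.5],"yaw": 0,"claw": 0},{"offset": [0,0,2.5],"yaw": 0,"claw": 0},{"offset": [0,0,2.5],"yaw": 0,"claw": 0},{"offset": [0,0,2.5],"yaw": 0,"claw": 0},{"offset": [0,0,0],"yaw": 0,"claw": 0},{"offset": [0,0,0],"yaw": 0,"claw": 0},{"offset": [0,0,0],"yaw": 0,"claw": 0}])

```text
time: 14.05
ee_pos: [0.5277, 0.0812, 0.2153]
ee_rot: [0.034, 0.999, 0.0, 0.001]
force: [0.8, -0.5, -0.0]
grip_width: 0.0004
grasp_force: 0.0
```

```bash
python3 where.py
```

```text
stand X,Y,Z mm [ 31.6  25.4 215.3] s 44.7 depth -43.6 yaw err deg 0.22 [ 0.8 -0.5 -0. ] 14.05
```

>>> servo_tool(targets=[{"offset": [0.1,0,1],"yaw": 0,"claw": 0},{"offset": [0,0,1],"yaw": 0,"claw": 0},{"offset": [0,0,1],"yaw": 0,"claw": 0},{"offset": [0,0,1],"yaw": 0,"claw": 0},{"offset": [0,0,1],"yaw": 0,"claw": 0},{"offset": [0,0,1.1],"yaw": 0,"claw": 0},{"offset": [0,0,0],"yaw": 0,"claw": 0},{"offset": [0,-0.2,0],"yaw": 0,"claw": 0},{"offset": [0,-0.2,0],"yaw": 0,"claw": 0},{"offset": [0,0,0],"yaw": 0,"claw": 0},{"offset": [0,0,0],"yaw": 0,"claw": 0},{"offset": [0,0,0],"yaw": 0,"claw": 0}])

```text
time: 15.05
ee_pos: [0.526, 0.0767, 0.1536]
ee_rot: [0.035, 0.999, 0.0, 0.0]
force: [-0.6, -0.3, -0.4]
grip_width: -0.0
grasp_force: 0.0
```

```bash
python3 where.py
```

```text
stand X,Y,Z mm [ 30.2  20.8 153.6] s 42.7 depth 16.6 yaw err deg 0.19 [-0.6 -0.3 -0.4] 15.05
```

>>> servo_tool(targets=[{"offset": [0,-0.1,0],"yaw": 0,"claw": 0},{"offset": [0,-0.1,0],"yaw": 0,"claw": 0},{"offset": [0,0,0],"yaw": 0,"claw": 0},{"offset": [0,0,0],"yaw": 0,"claw": 0},{"offset": [0,0,0],"yaw": 0,"claw": 0}])

```text
time: 15.47
ee_pos: [0.5259, 0.0756, 0.1535]
ee_rot: [0.034, 0.999, 0.001, 0.0]
force: [0.6, 2.4, 2.4]
grip_width: 0.0003
grasp_force: 1.5
```

```bash
python3 where.py
```

```text
stand X,Y,Z mm [ 30.1  19.8 153.5] s 42.6 depth 16.6 yaw err deg 0.23 [0.6 2.4 2.4] 15.4667
```

Contact is made, held by stiction/compliance at Y 19.8; about 1 mm more is needed.

>>> servo_tool(targets=[{"offset": [0,-0.1,0],"yaw": 0,"claw": 0},{"offset": [0,0,0],"yaw": 0,"claw": 0},{"offset": [0,0,0],"yaw": 0,"claw": 0},{"offset": [0,0,0],"yaw": 0,"claw": 0}])

```text
time: 15.8
ee_pos: [0.5258, 0.0739, 0.1534]
ee_rot: [0.034, 0.999, 0.0, 0.0]
force: [0.5, 2.1, 1.8]
grip_width: 0.0006
grasp_force: 1.6
```

```bash
python3 where.py
```

```text
stand X,Y,Z mm [ 30.3  18.  153.4] s 42.8 depth 16.9 yaw err deg 0.2 [0.5 2.1 1.8] 15.8
```

Y is 18.0, close to the aim. Retreat and measure again.

>>> servo_tool(targets=[{"offset": [0,0.5,0],"yaw": 0,"claw": 0},{"offset": [0,0,-2],"yaw": 0,"claw": 0},{"offset": [0,0,-3],"yaw": 0,"claw": 0},{"offset": [0,0,-3],"yaw": 0,"claw": 0},{"offset": [0,0,-3],"yaw": 0,"claw": 0},{"offset": [0,0,-3],"yaw": 0,"claw": 0},{"offset": [-1.5,-0.6,-2],"yaw": 0,"claw": 0},{"offset": [-1.5,-0.6,0],"yaw": 0,"claw": 0},{"offset": [0,0,0],"yaw": 0,"claw": 0},{"offset": [0,0,0],"yaw": 0,"claw": 0},{"offset": [0,0,0],"yaw": 0,"claw": 0}])

```text
time: 16.72
ee_pos: [0.5533, 0.0644, 0.312]
ee_rot: [0.034, 0.999, -0.001, -0.002]
force: [-0.6, 1.0, -0.2]
grip_width: 0.0006
grasp_force: 0.0
```

```bash
python3 where.py; python3 fit.py w10; python3 -c "
from wf import *
q=np.load('q9.npy')
fit('w10',np.r_[q[:3],.0],q[:3]);fit('w10',np.r_[q[:3],.0])
im=cv2.imread('pics/w10_raw.png')[70:220,150:350];cv2.imwrite('pics/w10_crop.png',cv2.resize(im,None,fx=4,fy=4,interpolation=cv2.INTER_CUBIC))"
```

```text
stand X,Y,Z mm [ 58.4  10.5 312. ] s 82.6 depth -113.6 yaw err deg 0.2 [-0.6  1.  -0.2] 16.7167
[0.5533462  0.06436514 0.31199704] [ 3.44480489e-02  9.99404961e-01 -5.08321072e-04 -1.67231178e-03] 16.7167
[ 0.4941  0.0587 -0.0729  0.0011] th deg 0.06 -442.0439
[ 0.4941  0.0588 -0.0746  0.0012] th deg 0.07 -442.23535
```

View pics/w10_crop.png

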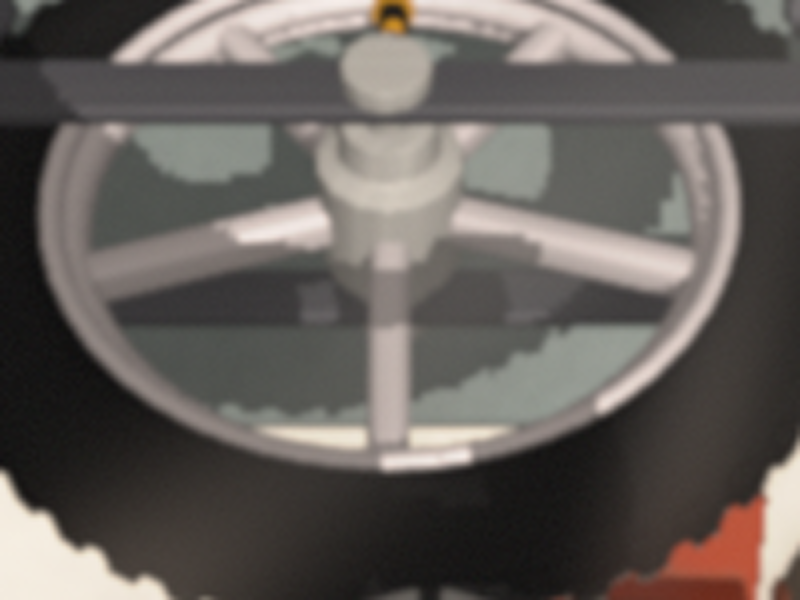

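The top spoke now points straight up the slope (column 390) and the valve shows centred under the axle nut at about (392,15). The fit puts the wheel at about 0.1 degrees, and the hand is clear of it.

```bash
python3 -c "
from cell import *
print(finish_job())"
```

```text
the job is handed in; nothing more can be done
None
```

I turned the wheel with three spoke pushes and a small correction, leaving the valve stem at the bottom pointing up at the hub (about 0.1° off by the camera fit), with the hand clear and the job handed in at about 17 s.

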